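Tap a slicer's julienne plate home against its hidden stop

TASK

The julienne plate of the vegetable slicer is half drawn out. Its knives are sharp, so do not touch it with the gripper: take the small wooden mallet and nudge the plate in with light taps on its end lip until it is fully home against the stop hidden inside the slicer, gently, because hard driving chips the stop. Then stand the mallet upright on the worktop again and let it go, leaving the things round about as they are.

Things in the scene. Friction and masses are not known exactly. Their poses are not given: they have to be found in the camera images.
- slicer: White plastic V-slicer on rubber feet, fast on the worktop. Origin: on the worktop under its middle; x: the way the plate slides in. Two side rails, x -130 to +150 mm, 124 mm wide over all, 39 mm high; carrying loop to x +196. The plate's stop is inside the rails, set by the thickness wheels: its place differs each time, cannot be seen and is not measured, so it must be felt.
- plate: Grey ribbed julienne plate in the rails' grooves; can only slide, stiffly (about 3 N, stays where left), along the slicer's x. Origin: middle of the foot of its end lip's outer face, 14 mm above the worktop; x into the slicer, z up. Lip 96 mm wide, 26 tall, 12 thick: tap it squarely, towards +x. Knives behind it. It meets a firm stop after 24 to 59 mm. Over 16 N from the mallet is too hard.
- mallet: Small wooden mallet, loose, 0.18 to 0.35 kg, standing on its head with the handle up. Origin: centre of its underside; z up along the handle. Head 76 mm along x (end faces strike), 40 along y, 40 high; square handle 24 x 24 mm, centred, from 40 to 112 mm above the underside.
- tin_tomato: Tall food tin, 75 mm across, 110 high; leave alone. Origin: centre of its underside.
- pepper_mill: Turned wooden pepper mill, 58 mm across, 150 high; leave alone. Origin: centre of its underside.
- garlic: Garlic bulb, 50 mm; leave alone. Origin: centre of its underside.
- lemon: Lemon, 83 x 58 mm, lying; leave alone. Origin: centre of its underside.
There are look-alikes about, which are no part of the job. Leave any purple look-alike of the mallet alone.

How it is judged:
By the outcome, as a careful person would: the job done as asked, in the order asked, and still so for the second after the job is handed in, with the robot touching nothing.
It also fails if it takes over 58 s, if anything falls off the work surface, if the arm or the gripper's body presses on something with over 40 N, if the wrist force passes 120 N, or if a joint passes its speed limit or range.

ROBOT

A 6-joint arm with a two-finger parallel gripper is mounted at the origin on a cart in front of the work surface, level with it; the furniture and walls round the work are solid. World frame = base frame: x ahead of the robot, y to its left, z up, the work surface at z = 0. Lengths are in m, angles in rad, forces in N, time in s.
With the tool pointing down it reaches from about 0.275 to 0.85 m from the base axis. Payload 5.2 kg.
Tool frame: the origin (TCP) lies on the centre line of the jaws, within the pads' length; the fingertips stand 11 mm ahead of it and the grasp point (between the pads) lies 8 mm behind it; z points along the fingers, y is the line along which they close (so a half turn about z gives the same grasp; the last joint's range is limited). The gripper opens to 85 mm and grips with 20 to 120 N. Pads are 22 mm wide; open, the fingers measure 114 mm over their backs; the gripper's body (76 mm by 85 mm) begins 54 mm behind the grasp point. The pads swing forward as they close: fully open they stand 13 mm farther back than shut.
Start: joints at [-1.527, 0.259, 1.535, -0, 1.348, -0.203], TCP at [0.134, -0.533, 0.242] pointing down, gripper open.
Joint ranges: [-3.14, 3.14], [-0.91, 2.08], [0.19, 2.58], [-1.22, 4.36], [0.22, 2.71], [-3.12, 3.12]. Speed limits (rad/s): [2.57, 2.57, 3.14, 3.14, 3.14, 3.14].

INTERFACE

Orientations are given as a unit quaternion [w, x, y, z].
In Python, from bench import arm gives the robot as it stands.
- The arm moves only by the tool move_arm, never from a script. Its argument "increments" is one flat list of numbers, 6 for each row, row after row: the shift along the tool's x, y, z as a fraction of full scale, then the turn, a rotation vector about the tool's x, y, z as a fraction of full scale. In form: [tx, ty, tz, rx, ry, rz, tx, ty, tz, rx, ry, rz, ...]. A call has 1 to 20 rows; each row shifts and turns the commanded pose from where the row before left it, along the tool's axes as they then stand; what a row does not reach is not made up. Full scale, the value 1, is 0.12 m for a shift and pi/4 rad for a turn. A row lasts 1/8 s, in which the tool goes at most 62.5 mm and 10.7 degrees, less where a joint would pass 70% of its speed; a pose out of reach is approached as far as the arm can. A call with a number of a shift or a turn outside -1 to 1 is refused whole. A call with a gripper value outside its range is refused whole. "grip" is the gripper command: -1 is fully open, 1 is shut, values between are in proportion, set as the call begins (left out, the last holds). The fingers move at their own pace and stop on an object; "squeeze" is the grip in N (left out, the last holds). Time passes only in rows, so rows that do not move let the fingers close. It gives the time, the measured TCP pose, the force, the opening and the grip force at its end, in the units of the state.
- arm.read_state(): the state, without advancing time (a new reading comes with each control period).
- arm.grab_frame(name): name is "side" or "top" or "wrist"; returns the picture (480x640x3 uint8, blue, green, red); there is no depth.
- arm.camera_model(name): a dict with "camera_matrix" (3x3 intrinsics, pixels), "extrinsics" (4x4, takes a point from world to camera coordinates); the wrist camera has in their place "T_tool_cam" (4x4, takes a point from camera to tool coordinates, whose origin is the TCP and whose axes are the flange's). Camera axes: x right, y up, looking along -z (the intrinsics and any distortion apply to the point x, -y, -z); pixel columns grow to the right and rows downward; lengths in m; the calibration is good to about 2 mm. A picture is of the moment at which its call begins: read the wrist's pose just before it. camera_model takes no time and is no camera call.
- arm.close_job(): hands the job in; it is judged then, once.
The state is a dict: "time": time; "joints": joint angles; "joint_velocities": joint speeds; "joint_torque": joint torques, N m; "tool_pos": TCP position; "ee_rot": TCP orientation; "ft_force": force on the tool from outside, world axes, zero at the start; "moment": the same for the moment, N m; "grip_width": finger opening in m; "grip_force": force on a finger pad.
Only numpy, scipy, OpenCV 4.12 (cv2) and the standard library are available. Lean on these libraries where they do the work, as an engineer would, in place of code of your own. Each camera call takes 0.05 s, during which the arm holds its last target. There are 200 camera calls.

## Working session

There is one attempt and no reset: what is moved stays moved. The work goes in short steps, Python scripts to look and compute and a tool call to move; the robot and the scene stay as the last step left them, time stands still between calls to the robot, and variables do not carry over. Pictures are saved under pics/ and viewed, at most 10 in all, crops included, and the job is handed in when it is done.

Besides the shell and the picture viewer there is one more tool, called as name(argument=value, ...) on one line, values as JSON. move_arm: Moves the arm, as the interface text tells. Shift numbers are shares of 0.12 m and turn numbers shares of pi/4 rad, none past 1 either way. Its arguments: {"type":"object","properties":{"increments":{"type":"array"},"grip":{"type":"number"},"squeeze":{"type":"number"}},"required":["increments"]}

```bash
mkdir -p pics; ls; python3 - <<'E'
from bench import arm
import cv2,numpy as np
for n in("side","top"):
    cv2.imwrite(f"pics/{n}0.png",arm.grab_frame(n))
    print(n,arm.camera_model(n))
print(arm.camera_model("wrist"));print(arm.read_state())
E
```

```text
pics
side {'camera_matrix': array([[506.93214709,   0.        , 321.38788226],
       [  0.        , 506.93214709, 251.97471993],
       [  0.        ,   0.        ,   1.        ]]), 'extrinsics': array([[-0.95232687, -0.30405517, -0.02497986,  0.5160525 ],
       [ 0.12610901, -0.4668931 ,  0.87527558, -0.02855152],
       [-0.27779499,  0.83039827,  0.48297894, -0.98453464],
       [ 0.        ,  0.        ,  0.        ,  1.        ]])}
top {'camera_matrix': array([[586.82918251,   0.        , 312.17597051],
       [  0.        , 586.82918251, 232.85909812],
       [  0.        ,   0.        ,   1.        ]]), 'extrinsics': array([[-0.02107236, -0.99972698,  0.01009513,  0.16254917],
       [ 0.99005564, -0.01946163,  0.1393236 , -0.51344037],
       [-0.13908909,  0.01293062,  0.99019545, -1.15482279],
       [ 0.        ,  0.        ,  0.        ,  1.        ]])}
{'camera_matrix': array([[368.0720836 ,   0.        , 320.89238275],
       [  0.        , 368.0720836 , 240.3727536 ],
       [  0.        ,   0.        ,   1.        ]]), 'T_tool_cam': array([[ 3.08459693e-04,  9.63533
[... 341 characters left out ...]
1.52680322e+00,  2.59272897e-01,  1.53600242e+00,  9.87607420e-06,
        1.34801711e+00, -2.02814902e-01]), 'joint_velocities': array([-3.39983287e-04, -1.18186377e-03, -3.42433358e-03, -6.96420735e-04,
        2.14536035e-03, -9.00575438e-05]), 'joint_torque': array([ 2.41583628e-03, -4.46968210e+01, -2.91246575e+01, -1.24181497e-04,
        6.33364762e-03,  3.19794282e-06]), 'tool_pos': array([ 0.13436726, -0.532845  ,  0.24154478]), 'ee_rot': array([-8.46826731e-04,  9.92395160e-01,  1.23089900e-01,  7.22192820e-05]), 'ft_force': array([-0.39141482,  0.46040718, -1.0766229 ]), 'moment': array([ 0.03338272, -0.0086297 , -0.00349568]), 'grip_force': 0.0, 'grip_width': 0.08533351310344782}
```

View pics/top0.png

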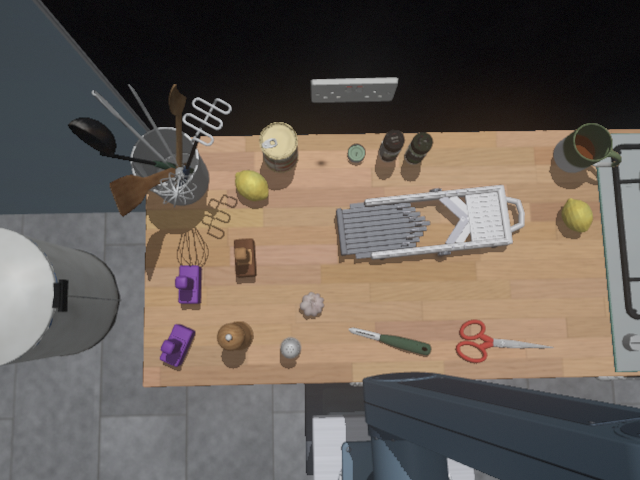

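View pics/side0.png

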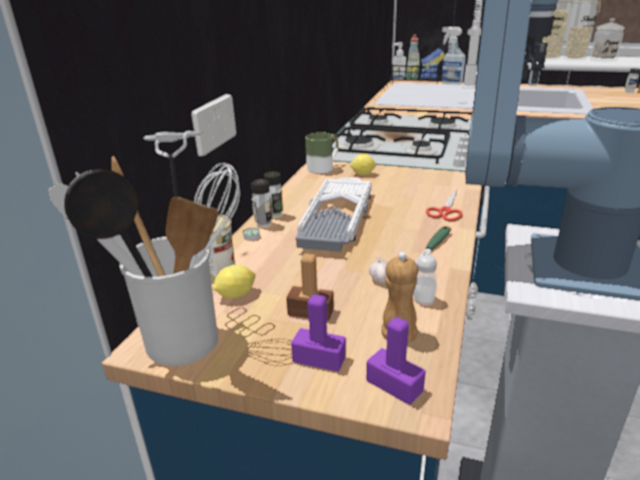

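Mallet candidates in the top view: brown wooden one at (245,258), and purple ones at (189,285) and (177,346). The brown one fits the description (wooden, not purple). The plate's lip is at the slicer's left end, around (341,233). I'll enlarge both to confirm and measure.

```bash
cat > h.py <<'E'
from bench import arm
import numpy as np,cv2
from scipy.spatial.transform import Rotation as R
def cam(n,st=None):
    m=arm.camera_model(n);K=m["camera_matrix"]
    if n=="wrist":
        q=st["ee_rot"];T=np.eye(4);T[:3,:3]=R.from_quat([q[1],q[2],q[3],q[0]]).as_matrix();T[:3,3]=st["tool_pos"]
        return K,T@m["T_tool_cam"]
    return K,np.linalg.inv(m["extrinsics"])
def back(n,uv,z,st=None):
    K,W=cam(n,st);d=W[:3,:3]@np.array([(uv[0]-K[0,2])/K[0,0],-(uv[1]-K[1,2])/K[0,0],-1]);o=W[:3,3]
    return o+d*(z-o[2])/d[2]
def proj(n,P,st=None):
    K,W=cam(n,st);p=W[:3,:3].T@(np.asarray(P)-W[:3,3]);return K[0,0]*p[0]/-p[2]+K[0,2],K[0,0]*p[1]/p[2]+K[1,2]
E
python3 - <<'E'
import cv2,numpy as np
a=cv2.imread("pics/top0.png")
c=lambda u0,v0,w,h,s:cv2.resize(a[v0:v0+h,u0:u0+w],None,fx=s,fy=s,interpolation=cv2.INTER_CUBIC)
l=c(150,230,130,145,4); r=c(325,180,215,90,3)   # left 520x580
cv2.imwrite("pics/crop1.png",np.hstack([c(225,225,50,70,8),c(325,180,50,87,8)[:560]]))
E
```

```text
(no output)
```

View pics/crop1.png

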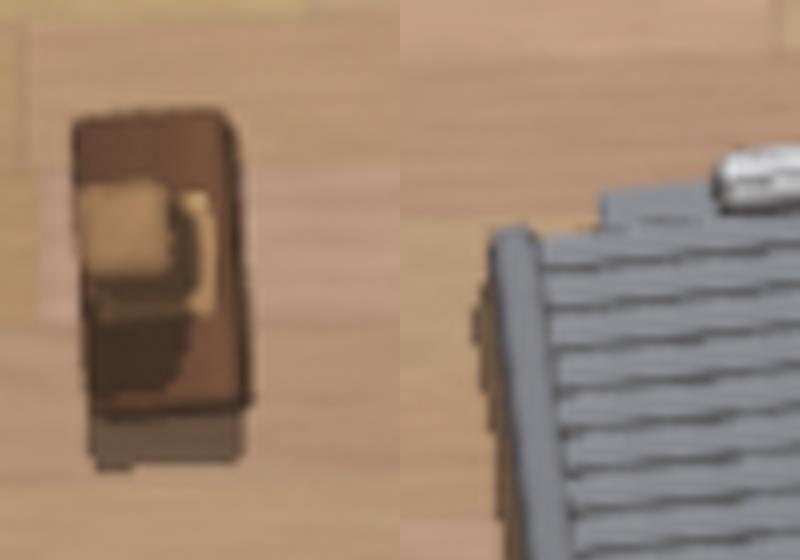

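The crop shows the mallet as plain brown wood, with head-top corners at (75,118), (225,112), (245,400) and (95,408), and handle top at (122,228). The lip's outer far corner is at crop (97,232). Now to turn these into positions.

```bash
python3 - <<'E'
from h import *
for c in [(75,118),(225,112),(245,400),(95,408)]: print("head",back("top",(225+c[0]/8,225+c[1]/8),.04).round(4))
print("handle",back("top",(225+122/8,225+228/8),.112).round(4))
print("lip",back("top",(337.1,209),.04).round(4),back("top",(343,258.5),.04).round(4))
for p in [(366,203),(505,188),(374,255),(510,242)]: print("rail",back("top",p,.039).round(4))
for n,p in [("mill",(231,337)),("garlic",(312,305)),("lemon",(252,185))]: print(n,back("top",p,.03).round(3))
a=cv2.imread("pics/top0.png")
cv2.imwrite("pics/crop2.png",cv2.resize(a[180:270,325:530],None,fx=3.9,fy=3.9,interpolation=cv2.INTER_CUBIC))
E
```

```text
head [0.505 0.309 0.04 ]
head [0.5058 0.2713 0.04  ]
head [0.4332 0.2668 0.04  ]
head [0.432  0.3042 0.04  ]
handle [0.4693 0.2894 0.112 ]
lip [0.5639 0.1005 0.04  ] [0.4628 0.0913 0.04  ]
rail [0.5754 0.0412 0.039 ]
rail [ 0.6012 -0.2451  0.039 ]
rail [0.4687 0.0287 0.039 ]
rail [ 0.4896 -0.2478  0.039 ]
mill [0.312 0.317 0.03 ]
garlic [0.372 0.155 0.03 ]
lemon [0.619 0.274 0.03 ]
```

View pics/crop2.png

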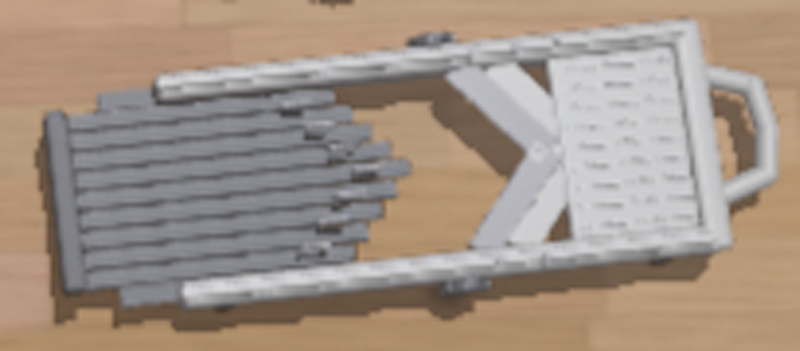

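move_arm(increments=[0.343,-0.286,0,0,0,0,0.343,-0.286,0,0,0,0,0.343,-0.286,0,0,0,0,0.343,-0.286,0,0,0,0,0.343,-0.286,0,0,0,0,0.343,-0.286,0,0,0,0,0.343,-0.286,0,0,0,0,0.343,-0.286,0,0,0,0,0.343,-0.286,0,0,0,0,0.343,-0.286,0,0,0,0,0.118,-0.387,0,0,0,0,0.118,-0.387,0,0,0,0,0.118,-0.387,0,0,0,0,0.118,-0.387,0,0,0,0,0.118,-0.387,0,0,0,0,0.118,-0.387,0,0,0,0,0.118,-0.387,0,0,0,0,0.118,-0.387,0,0,0,0], grip=-1)

```text
time: 2.35
tool_pos: [0.4684, 0.2895, 0.2419]
ee_rot: [0.0, 0.992, 0.123, -0.0]
ft_force: [0.6, 0.4, -0.2]
grip_width: 0.0856
grip_force: 0.0
```

move_arm(increments=[0,0,0,0,0,-0.221,0,0,0,0,0,-0.221,0,0,0,0,0,-0.221,0,0,0,0,0,-0.221,0,0,0,0,0,-0.221,0,0,0,0,0,-0.221,0,0,0,0,0,-0.221,0,0,0,0,0,-0.221,0,0,0,0,0,0,0,0,0,0,0,0])

```text
time: 3.6
tool_pos: [0.4686, 0.2879, 0.2421]
ee_rot: [-0.0, 0.685, 0.728, -0.0]
ft_force: [-0.0, 0.1, 0.4]
grip_width: 0.0854
grip_force: 0.0
```

```bash
python3 - <<'E'
from h import *
s=arm.read_state();f=arm.grab_frame("wrist");t=arm.grab_frame("top")
cv2.imwrite("pics/w1.png",f)
q=s["ee_rot"];print(s["time"],s["tool_pos"],q,R.from_quat([q[1],q[2],q[3],q[0]]).as_matrix().round(4)[:,0],s["ft_force"])
# predicted projections
for P in [(.505,.309,.04),(.5058,.2713,.04),(.4332,.2668,.04),(.432,.3042,.04),(.469,.289,.112)]: print(np.round(proj("wrist",P,s)))
E
```

```text
3.6 [0.46863573 0.28792165 0.24209977] [-1.01369353e-04  6.85128084e-01  7.28422580e-01 -2.07676932e-04] [-6.120e-02  9.981e-01 -1.000e-04] [-0.04211555  0.10807771  0.36412957]
[362. 194.]
[359. 234.]
[282. 234.]
[282. 195.]
[321. 233.]
```

View pics/w1.png

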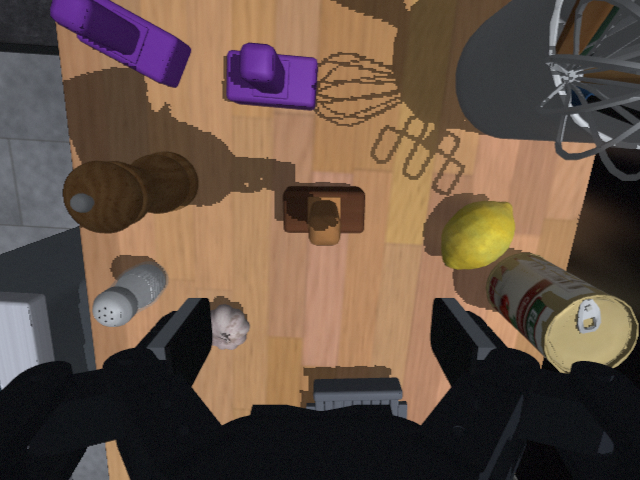

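The wrist view shows the wooden mallet at (283–364, 187–234), square with the image, its handle top at (324,236). It stands about 2 mm to +x of the estimate, and the yaw is right. I'll shift 2 mm, go down and grip.

move_arm(increments=[0,0.017,0.2,0,0,0,0,0,0.3,0,0,0,0,0,0.3,0,0,0,0,0,0.3,0,0,0,0,0,0.2,0,0,0,0,0,0.11,0,0,0,0,0,0,0,0,0])

```text
time: 4.58
tool_pos: [0.4704, 0.288, 0.0725]
ee_rot: [-0.0, 0.684, 0.729, -0.001]
ft_force: [-1.3, 0.1, 0.3]
grip_width: 0.0855
grip_force: 0.0
```

move_arm(increments=[0,0,0,0,0,0,0,0,0,0,0,0,0,0,0,0,0,0,0,0,0,0,0,0,0,0,0,0,0,0,0,0,0,0,0,0,0,0,0,0,0,0,0,0,0,0,0,0], grip=1, squeeze=60)

```text
time: 5.58
tool_pos: [0.4712, 0.2882, 0.0738]
ee_rot: [0.0, 0.684, 0.73, 0.001]
ft_force: [-1.6, -0.8, 5.7]
grip_width: 0.0235
grip_force: 59.8
```

move_arm(increments=[0,0,-0.15,0,0,0,0,0,-0.27,0,0,0,0,0,0,0,0,0.218,0,0,0,0,0,0.218,0,0,0,0,0,0.218,0,0,0,0,0,0.218,0,0,0,0,0,0.218,0,0,0,0,0,0.218,0,0,0,0,0,0.218,0,0,0,0,0,0.218,0,0,0,0,0,0.222,0.047,0.227,0,0,0,0,0.047,0.227,0,0,0,0,0.047,0.227,0,0,0,0,0.047,0.227,0,0,0,0,0.047,0.227,0,0,0,0,0,0,0,0,0,0,0,0,0,0,0,0])

```text
time: 7.82
tool_pos: [0.5106, 0.1552, 0.1229]
ee_rot: [-0.0, 0.999, 0.045, -0.001]
ft_force: [-0.6, -0.2, -3.8]
grip_width: 0.0233
grip_force: 60.1
```

```bash
python3 - <<'E'
from h import *
s=arm.read_state();f=arm.grab_frame("wrist");t=arm.grab_frame("top");e=arm.grab_frame("side")
q=s["ee_rot"];print(s["time"],s["tool_pos"],2*np.degrees(np.arctan2(q[2],q[1])),s["ft_force"],s["moment"])
top=cv2.resize(t[170:290,300:460],None,fx=2.5,fy=2.5,interpolation=cv2.INTER_CUBIC)
sd=cv2.resize(e[180:300,250:410],None,fx=2.5,fy=2.5,interpolation=cv2.INTER_CUBIC)
cv2.imwrite("pics/c3.png",np.vstack([np.hstack([top,sd]),cv2.resize(f[220:480,120:520],None,fx=.0+1,fy=1) if 0 else np.hstack([f[180:480,120:520],np.zeros((300,400,3),np.uint8)])]))
E
```

```text
7.825 [0.51063334 0.15521885 0.1229085 ] 5.198550689791282 [-0.55614943 -0.24360501 -3.78590021] [-0.01131115  0.00963538  0.02402239]
```

View pics/c3.png

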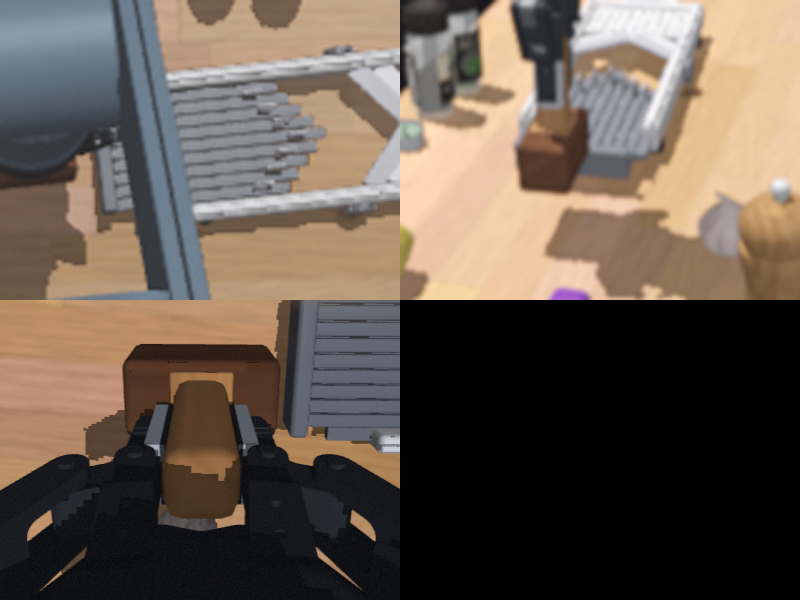

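The wrist view shows the mallet head square with the lip. Lip near outer corner at full-frame about (405,317). I'll check that against the estimate.

```bash
python3 - <<'E'
from h import *
s=arm.read_state()
print(back("wrist",(405,317),.04,s),back("wrist",(408,177),.04,s))
for c in [(336.5,209.5),(342.4,254.4)]: print(back("top",c,.04))
f=cv2.imread("pics/c3.png")
w=arm.grab_frame("wrist");cv2.imwrite("pics/w4.png",cv2.resize(w[100:360,340:500],None,fx=2.3,fy=2.3,interpolation=cv2.INTER_CUBIC))
E
```

```text
[0.4731637  0.09818641 0.04      ] [0.56143078 0.1101242  0.04      ]
[0.5629004  0.10170278 0.04      ]
[0.47105037 0.09230107 0.04      ]
```

View pics/w4.png

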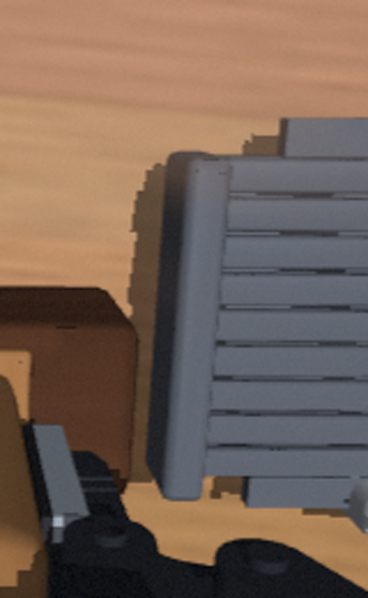

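The lip lies where estimated (centre about (0.518, 0.097)). I'll lower, nudge 2.5 mm sideways and advance to just short of it.

move_arm(increments=[0.02,0,0.1,0,0,0,0,0,0.15,0,0,0,0,0,0.08,0,0,0,0,0.03,0,0,0,0,0,0.03,0,0,0,0,0,0.03,0,0,0,0,0,0,0,0,0,0,0,0,0,0,0,0])

```text
time: 9.02
tool_pos: [0.5148, 0.1444, 0.0842]
ee_rot: [-0.0, 0.999, 0.045, 0.0]
ft_force: [-0.5, 1.1, -3.8]
grip_width: 0.0236
grip_force: 60.1
```

move_arm(increments=[0,0.01,0,0,0,0,0,0.01,0,0,0,0,0,0.01,0,0,0,0,0,0.01,0,0,0,0,0,0.01,0,0,0,0])

```text
time: 9.65
tool_pos: [0.5152, 0.1384, 0.0839]
ee_rot: [0.0, 0.999, 0.046, -0.0]
ft_force: [0.0, -0.1, -4.0]
grip_width: 0.0234
grip_force: 60.1
```

move_arm(increments=[0,0.01,0,0,0,0,0,0.01,0,0,0,0,0,0.01,0,0,0,0,0,0.01,0,0,0,0,0,0.01,0,0,0,0])

```text
time: 10.28
tool_pos: [0.5157, 0.1327, 0.0839]
ee_rot: [-0.0, 0.999, 0.046, -0.0]
ft_force: [-0.6, 3.2, -3.0]
grip_width: 0.0234
grip_force: 60.1
```

move_arm(increments=[0,0.01,0,0,0,0,0,0.01,0,0,0,0,0,0.01,0,0,0,0])

```text
time: 10.65
tool_pos: [0.5161, 0.1289, 0.0839]
ee_rot: [-0.0, 0.999, 0.046, -0.0]
ft_force: [-0.6, 3.0, -2.7]
grip_width: 0.0236
grip_force: 60.1
```

Contact felt at about 3 N, at y ≈ 0.134. At least 24 mm of travel is assured, so I'll advance steadily to about 20 mm and then feel in small steps.

move_arm(increments=[0,0.01,0,0,0,0,0,0.01,0,0,0,0,0,0.01,0,0,0,0,0,0.01,0,0,0,0,0,0.01,0,0,0,0,0,0.01,0,0,0,0,0,0.01,0,0,0,0,0,0.01,0,0,0,0,0,0.01,0,0,0,0,0,0.01,0,0,0,0,0,0.01,0,0,0,0])

```text
time: 12.02
tool_pos: [0.5173, 0.1157, 0.0839]
ee_rot: [-0.0, 0.999, 0.046, -0.0]
ft_force: [-1.6, 3.1, -1.4]
grip_width: 0.0235
grip_force: 60.1
```

move_arm(increments=[0,0.006,0,0,0,0,0,0.006,0,0,0,0])

```text
time: 12.28
tool_pos: [0.5174, 0.1143, 0.0839]
ee_rot: [0.0, 0.999, 0.046, -0.0]
ft_force: [-0.5, 2.7, -2.0]
grip_width: 0.0232
grip_force: 60.2
```

move_arm(increments=[0,0.006,0,0,0,0,0,0.006,0,0,0,0])

```text
time: 12.52
tool_pos: [0.5175, 0.1129, 0.0839]
ee_rot: [-0.0, 0.999, 0.046, -0.0]
ft_force: [-1.6, 3.6, -2.0]
grip_width: 0.0234
grip_force: 60.2
```

move_arm(increments=[0,0.006,0,0,0,0,0,0.006,0,0,0,0])

```text
time: 12.78
tool_pos: [0.5176, 0.1115, 0.0839]
ee_rot: [-0.0, 0.999, 0.046, -0.0]
ft_force: [-1.7, 2.7, -1.7]
grip_width: 0.0234
grip_force: 60.2
```

move_arm(increments=[0,0.009,0,0,0,0,0,0,0,0,0,0])

```text
time: 13.02
tool_pos: [0.5178, 0.1103, 0.0838]
ee_rot: [0.0, 0.999, 0.046, -0.0]
ft_force: [0.0, 2.5, -3.1]
grip_width: 0.0233
grip_force: 60.2
```

move_arm(increments=[0,0.009,0,0,0,0,0,0,0,0,0,0])

```text
time: 13.28
tool_pos: [0.5178, 0.1092, 0.0839]
ee_rot: [0.0, 0.999, 0.046, -0.0]
ft_force: [-0.8, 3.2, -3.3]
grip_width: 0.0236
grip_force: 60.2
```

move_arm(increments=[0,0.009,0,0,0,0,0,0,0,0,0,0])

```text
time: 13.52
tool_pos: [0.518, 0.1082, 0.0839]
ee_rot: [0.0, 0.999, 0.046, -0.0]
ft_force: [-0.8, 2.5, -3.2]
grip_width: 0.0233
grip_force: 60.1
```

move_arm(increments=[0,0.009,0,0,0,0,0,0,0,0,0,0])

```text
time: 13.78
tool_pos: [0.5181, 0.1071, 0.0839]
ee_rot: [0.0, 0.999, 0.046, -0.0]
ft_force: [-0.2, 2.8, -2.2]
grip_width: 0.0237
grip_force: 60.1
```

move_arm(increments=[0,0.009,0,0,0,0,0,0,0,0,0,0])

```text
time: 14.02
tool_pos: [0.5181, 0.106, 0.0839]
ee_rot: [0.0, 0.999, 0.046, -0.0]
ft_force: [-1.3, 2.9, -2.9]
grip_width: 0.0233
grip_force: 60.1
```

move_arm(increments=[0,0.009,0,0,0,0,0,0,0,0,0,0])

```text
time: 14.28
tool_pos: [0.5183, 0.105, 0.0839]
ee_rot: [0.0, 0.999, 0.046, -0.0]
ft_force: [-1.1, 2.7, -3.3]
grip_width: 0.024
grip_force: 60.1
```

move_arm(increments=[0,0.009,0,0,0,0,0,0,0,0,0,0])

```text
time: 14.52
tool_pos: [0.5184, 0.1039, 0.0839]
ee_rot: [0.0, 0.999, 0.046, -0.0]
ft_force: [-1.4, 2.4, -4.2]
grip_width: 0.0232
grip_force: 60.1
```

move_arm(increments=[0,0.009,0,0,0,0,0,0,0,0,0,0])

```text
time: 14.78
tool_pos: [0.5185, 0.1028, 0.0839]
ee_rot: [0.0, 0.999, 0.046, -0.0]
ft_force: [-1.5, 2.6, -4.4]
grip_width: 0.0231
grip_force: 60.1
```

move_arm(increments=[0,0.009,0,0,0,0,0,0,0,0,0,0])

```text
time: 15.02
tool_pos: [0.5185, 0.1017, 0.0839]
ee_rot: [0.0, 0.999, 0.046, -0.0]
ft_force: [-1.4, 2.4, -3.6]
grip_width: 0.0236
grip_force: 60.1
```

move_arm(increments=[0,0.009,0,0,0,0,0,0,0,0,0,0])

```text
time: 15.28
tool_pos: [0.5186, 0.1006, 0.0839]
ee_rot: [0.0, 0.999, 0.046, -0.0]
ft_force: [-1.3, 1.9, -4.3]
grip_width: 0.0233
grip_force: 60.1
```

move_arm(increments=[0,0.009,0,0,0,0,0,0,0,0,0,0])

```text
time: 15.52
tool_pos: [0.5187, 0.0996, 0.0839]
ee_rot: [0.0, 0.999, 0.046, -0.0]
ft_force: [-1.0, 2.6, -4.3]
grip_width: 0.0236
grip_force: 60.0
```

move_arm(increments=[0,0.009,0,0,0,0,0,0,0,0,0,0])

```text
time: 15.78
tool_pos: [0.5188, 0.0985, 0.0839]
ee_rot: [0.0, 0.999, 0.046, -0.0]
ft_force: [-1.5, 2.3, -4.3]
grip_width: 0.0237
grip_force: 60.0
```

move_arm(increments=[0,0.009,0,0,0,0,0,0,0,0,0,0])

```text
time: 16.02
tool_pos: [0.5189, 0.0974, 0.0839]
ee_rot: [0.0, 0.999, 0.046, -0.0]
ft_force: [-1.8, 2.6, -4.8]
grip_width: 0.0236
grip_force: 60.0
```

move_arm(increments=[0,0.009,0,0,0,0,0,0,0,0,0,0])

```text
time: 16.27
tool_pos: [0.519, 0.0963, 0.0839]
ee_rot: [0.0, 0.999, 0.046, -0.0]
ft_force: [-1.4, 2.4, -3.3]
grip_width: 0.0231
grip_force: 60.0
```

move_arm(increments=[0,0.009,0,0,0,0,0,0,0,0,0,0])

```text
time: 16.52
tool_pos: [0.5192, 0.0953, 0.0839]
ee_rot: [0.0, 0.999, 0.046, 0.0]
ft_force: [-1.5, 1.9, -5.0]
grip_width: 0.0234
grip_force: 60.0
```

move_arm(increments=[0,0.009,0,0,0,0,0,0,0,0,0,0])

```text
time: 16.77
tool_pos: [0.5193, 0.0942, 0.0839]
ee_rot: [0.0, 0.999, 0.046, 0.0]
ft_force: [-0.9, 3.0, -4.2]
grip_width: 0.0238
grip_force: 60.0
```

move_arm(increments=[0,0.009,0,0,0,0,0,0,0,0,0,0])

```text
time: 17.02
tool_pos: [0.5194, 0.0931, 0.0839]
ee_rot: [0.0, 0.999, 0.046, 0.0]
ft_force: [-1.4, 3.3, -2.8]
grip_width: 0.0231
grip_force: 60.0
```

move_arm(increments=[0,0.009,0,0,0,0,0,0,0,0,0,0])

```text
time: 17.27
tool_pos: [0.5194, 0.0921, 0.0839]
ee_rot: [0.0, 0.999, 0.046, -0.0]
ft_force: [-1.4, 2.7, -5.1]
grip_width: 0.0235
grip_force: 60.0
```

move_arm(increments=[0,0.009,0,0,0,0,0,0,0,0,0,0])

```text
time: 17.52
tool_pos: [0.5196, 0.091, 0.0839]
ee_rot: [0.0, 0.999, 0.046, 0.0]
ft_force: [-0.9, 2.5, -4.4]
grip_width: 0.023
grip_force: 60.0
```

move_arm(increments=[0,0.009,0,0,0,0,0,0,0,0,0,0])

```text
time: 17.77
tool_pos: [0.5197, 0.0899, 0.0839]
ee_rot: [0.0, 0.999, 0.046, 0.0]
ft_force: [-1.6, 2.4, -4.0]
grip_width: 0.0234
grip_force: 60.0
```

move_arm(increments=[0,0.009,0,0,0,0,0,0,0,0,0,0])

```text
time: 18.02
tool_pos: [0.5198, 0.0888, 0.0839]
ee_rot: [0.0, 0.999, 0.046, 0.0]
ft_force: [-1.4, 1.8, -3.4]
grip_width: 0.0232
grip_force: 60.0
```

move_arm(increments=[0,0.009,0,0,0,0,0,0,0,0,0,0])

```text
time: 18.27
tool_pos: [0.5199, 0.0877, 0.0839]
ee_rot: [0.0, 0.999, 0.046, 0.0]
ft_force: [-2.4, 2.9, -3.3]
grip_width: 0.0234
grip_force: 60.0
```

move_arm(increments=[0,0.009,0,0,0,0,0,0,0,0,0,0])

```text
time: 18.52
tool_pos: [0.5199, 0.0872, 0.084]
ee_rot: [-0.0, 0.999, 0.046, 0.0]
ft_force: [-1.5, 5.4, -2.7]
grip_width: 0.0233
grip_force: 60.2
```

The force jumped and the tool lagged, which is probably the stop. I'll confirm with a half step.

move_arm(increments=[0,0.004,0,0,0,0,0,0,0,0,0,0])

```text
time: 18.77
tool_pos: [0.5199, 0.0871, 0.084]
ee_rot: [-0.001, 0.999, 0.045, 0.0]
ft_force: [-1.7, 5.2, -2.3]
grip_width: 0.0236
grip_force: 60.3
```

move_arm(increments=[0,0.005,0,0,0,0,0,0,0,0,0,0])

```text
time: 19.02
tool_pos: [0.5199, 0.087, 0.0841]
ee_rot: [-0.001, 0.999, 0.045, 0.0]
ft_force: [-2.3, 8.6, -0.6]
grip_width: 0.0231
grip_force: 60.4
```

The stop is firm: 1.1 mm commanded moved the tool only 0.1 mm, and the force rose to 8.6 N. The plate is home. I'll back off and set the mallet down.

move_arm(increments=[0,-0.03,0,0,0,0,0,-0.1,0,0,0,0,0,-0.2,0,0,0,0,0,-0.2,0,0,0,0,0,-0.2,0,0,0,0,0,-0.07,0,0,0,0,0,0,0,0,0,0,0,0,0.03,0,0,0,0,0,0.03,0,0,0,0,0,0,0,0,0])

```text
time: 20.27
tool_pos: [0.511, 0.1807, 0.0762]
ee_rot: [0.0, 0.999, 0.045, -0.001]
ft_force: [0.4, -0.1, -3.5]
grip_width: 0.023
grip_force: 60.3
```

```bash
python3 - <<'E'
from h import *
s=arm.read_state();print(s["time"],s["tool_pos"],s["ee_rot"],s["ft_force"],s["moment"])
w=arm.grab_frame("wrist");e=arm.grab_frame("side")
cv2.imwrite("pics/c5.png",np.hstack([w[140:480,100:640][:, :440],cv2.resize(e[190:330,240:388],None,fx=2.43,fy=2.43)[:340]]))
E
```

```text
20.275 [0.51104768 0.18067962 0.07617793] [ 9.26912269e-05  9.98977750e-01  4.52012303e-02 -5.43387460e-04] [ 0.40912694 -0.05924261 -3.48789143] [ 0.06829329 -0.01323668  0.06212203]
```

View pics/c5.png

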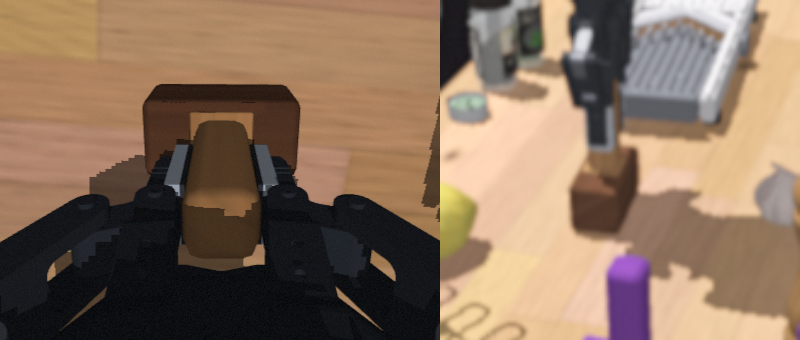

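The mallet is level and held just above clear worktop, and the plate is in the slicer. I'll lower in small steps until contact.

move_arm(increments=[0,0,0.008,0,0,0,0,0,0.008,0,0,0,0,0,0,0,0,0])

```text
time: 20.75
tool_pos: [0.5112, 0.1813, 0.0747]
ee_rot: [-0.0, 0.999, 0.046, -0.0]
ft_force: [-0.6, -0.7, -4.3]
grip_width: 0.0236
grip_force: 60.3
```

move_arm(increments=[0,0,0.006,0,0,0,0,0,0,0,0,0])

```text
time: 21.0
tool_pos: [0.5113, 0.1813, 0.074]
ee_rot: [-0.0, 0.999, 0.046, -0.0]
ft_force: [-0.4, -0.0, -3.1]
grip_width: 0.023
grip_force: 60.3
```

move_arm(increments=[0,0,0.006,0,0,0,0,0,0,0,0,0])

```text
time: 21.25
tool_pos: [0.5114, 0.1814, 0.0739]
ee_rot: [-0.0, 0.999, 0.046, 0.0]
ft_force: [-1.5, 0.7, 3.0]
grip_width: 0.0235
grip_force: 61.1
```

Touched down. Release and rise.

move_arm(increments=[0,0,0,0,0,0,0,0,0,0,0,0,0,0,0,0,0,0,0,0,0,0,0,0,0,0,0,0,0,0,0,0,0,0,0,0,0,0,0,0,0,0,0,0,0,0,0,0], grip=-1)

```text
time: 22.25
tool_pos: [0.5113, 0.1813, 0.0733]
ee_rot: [0.0, 0.999, 0.046, -0.0]
ft_force: [0.2, 0.7, 0.5]
grip_width: 0.0852
grip_force: 0.0
```

move_arm(increments=[0,0,-0.1,0,0,0,0,0,-0.25,0,0,0,0,0,-0.35,0,0,0,0,0,-0.35,0,0,0,0,0,-0.35,0,0,0,0,0,0,0,0,0])

```text
time: 23.0
tool_pos: [0.5135, 0.1817, 0.2463]
ee_rot: [-0.0, 0.999, 0.046, 0.005]
ft_force: [0.4, -0.1, 0.1]
grip_width: 0.0857
grip_force: 0.0
```

```bash
python3 - <<'E'
from h import *
s=arm.read_state();print(s["time"],s["tool_pos"],s["grip_width"],s["ft_force"])
w=arm.grab_frame("wrist");e=arm.grab_frame("side")
cv2.imwrite("pics/c6.png",np.hstack([cv2.resize(w,(400,300)),cv2.resize(e,(400,300))]))
E
```

```text
23.0 [0.51345309 0.18168139 0.24629434] 0.08565806805657428 [ 0.38092714 -0.11390202  0.08226557]
```

View pics/c6.png

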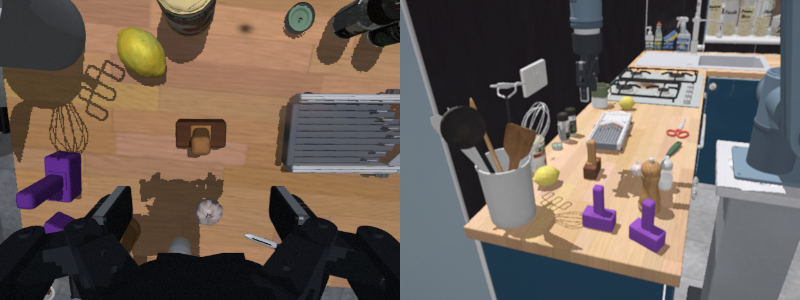

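The mallet stands upright and free at about (201,133) in the wrist view. The plate is in, and everything else is undisturbed.

```bash
python3 -c "
from bench import arm
print(arm.close_job())"
```

```text
the job is handed in; nothing more can be done
None
```

The plate is pushed fully home against its stop (the highest force I read was about 9 N), the mallet is standing upright on the worktop and released, nothing else was moved, and the job is handed in at about 23 s.

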